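# Wipe both edges of the counter scraper and put it away

## Task

Wipe the scraper's two long edges on the rubber strip of the wiper stand, the plain edge first, then turn the scraper round and do the notched edge: each time hold the blade along the sloping deck and draw the edge along the strip from its right end to its left end (as seen from the robot), pressing the strip about half-way in and never against its stop. Then lay the scraper flat in its black tray with the notch over the pin, fully down on the tray's floor, and let go. Leave the cups and the other things on the counter where they are.

Things in the scene. Friction and masses are not known exactly. Their poses are not given: they have to be found in the camera images.
- grip (a point): middle of the scraper's upright wooden handle, 36 mm above the blade's underside. The handle stands on the middle of the blade: 28 mm wide (x), 40 mm long (y), its top 56 mm above the blade's underside. It can be gripped either way. Axes: x towards the blade's plain long edge, z up out of the blade along the handle
- scraper: the scraper: a flat steel blade 50 mm (x) by 110 mm (y), 4 mm thick, with the wooden handle on its middle, about 0.2 kg. One long edge (+x) is plain, the other (-x) has a notch in its middle. Origin at the middle of the blade's underside, axes as grip
- plain_edge (a point): middle of the scraper's plain straight long edge, 25 mm to +x of the handle's middle, half-way through the blade
- notched_edge (a point): middle of the scraper's other long edge (-x), the one with the notch, 25 mm from the handle's middle
- notch (a point): point in the notch, 8 mm in from the notched edge: where the pin's axis belongs. The notch is 10.4 mm wide (y) and 14 mm deep (x), right through the blade
- stand: steel wiper stand fixed to the counter, 180 by 150 mm, about 110 mm high, with a deck that slopes at 35 degrees and faces away from the robot, and a low crumb tray at the deck's foot on the far side; origin under it, x horizontal, from the foot of the deck to its high side, about towards the robot
- deck: the stand's sloping deck, a smooth plate 150 mm wide. Origin in its upper surface, at the middle of its lower end, 40 mm above the counter: x runs up the slope, towards the robot (plate from x -4 to 116 mm), y to the robot's right, z square out of the surface, 35 degrees from vertical. The rubber strip stands on it near the lower end
- strip (a joint): push of the rubber strip down the slope from rest: 0 free, 0.014 m at its stop; spring 600 N/m, so half-way takes about 4 N. The strip lies across the deck, 60 mm long (deck y -30 to +30 mm), 11 mm high, 6 mm thick. The free strip's uphill face is anywhere from deck x 14 to 30 mm, set anew each time: feel or look for it
- tray: black plastic storage tray fixed to the counter, 74 mm (x) by 134 mm (y), floor 8 mm above the counter, rim 6 mm high round a recess 58 by 118 mm. The scraper lies in it with its x and y along the tray's x and y, blade underside on the floor, so that its handle's middle is 44 mm above the counter. Origin under its middle
- pin (a point): the tray's single upright steel locating pin, 17 mm to -x of the tray's middle, 7 mm thick, standing 11 mm above the tray's floor with a tapered tip; the point is on its axis 10 mm above the counter
- cup: bystander, to be left alone: white espresso cup, 66 mm across, 55 mm high; origin under its middle
- cup2: bystander, to be left alone: black espresso cup, 66 mm across, 55 mm high; origin under its middle
- tamper: bystander, to be left alone: dark steel coffee tamper, 58 mm across, 80 mm high; origin under its middle
- funnel: bystander, to be left alone: aluminium dosing ring, 68 mm across, 24 mm high; origin under its middle
- brush: bystander, to be left alone: wooden brush, 120 mm long, lying to one side
Mind the look-alikes: they are no part of the job. Of the things that look like the tray, the middle-sized one is meant.

How it is judged:
By the outcome, as a careful person would: the job done as asked, in the order asked, and still so for the second after the job is handed in, with the robot touching nothing.
It also fails if it takes over 72 s, if anything falls off the work surface, if the arm or the gripper's body presses on something with over 40 N, if the wrist force passes 120 N, or if a joint passes its speed limit or range.

## Robot

A 6-joint arm with a two-finger parallel gripper is mounted at the origin on the work surface. World frame = base frame: x ahead of the robot, y to its left, z up, the work surface at z = 0. Lengths are in m, angles in degrees, forces in N, time in s.
With the tool pointing down it reaches from about 0.375 to 0.9 m from the base axis. Payload 3.1 kg.
Tool frame: the origin (TCP) lies midway between the tips of the shut fingers; the grasp point (between the pads) lies 19 mm behind it; z points along the fingers, y is the direction in which the jaws open and shut (so a half turn about z gives the same grasp; the last joint's range is limited). The gripper opens to 87 mm and grips with 3 to 60 N. Pads are 19 mm wide; open, the fingers measure 117 mm over their backs; the gripper's body (75 mm by 190 mm) begins 51 mm behind the grasp point.
Start: joints at [-82.191, 30.224, 82.088, -0, 67.689, -10.227], TCP at [0.194, -0.594, 0.223] pointing down, gripper open.
Joint ranges: [-176.69, 176.69], [-43.24, 126.21], [12.49, 139.97], [-82, 262], [0, 151.66], [-163.58, 163.58]. Speed limits (degrees/s): [159.86, 159.86, 180, 180, 180, 180].

## Interface

Orientations are given as [roll, pitch, yaw] about the fixed x, y, z axes, in that order (R = Rz(yaw) Ry(pitch) Rx(roll)).
In Python, from plant import observe, snapshot, finish_job, recognise, mark_of gives the robot as it stands.
- The arm moves only by the tool arm_command, never from a script. Its argument "targets" is a list of rows, each an object with "linear": the shift along the tool's x, y, z in m, a list of three; "rotation": the turn, a rotation vector about the tool's x, y, z in rad, a list of three; "hand": the gripper command: -1 is shut, 1 is fully open, values between are in proportion. In form: [{"linear": [x, y, z], "rotation": [rx, ry, rz], "hand": hand}, ...]. A call has exactly 10 rows; each row is the pose to reach, as a shift and turn from the pose measured when the call began, along the tool's axes at that moment; what a row does not reach only later rows make up. A row lasts 1/12 s, in which the tool goes at most 41.7 mm and 7.16 degrees, less where a joint would pass 70% of its speed; a pose out of reach is approached as far as the arm can. A call with a gripper value outside its range is refused whole. The fingers move at their own pace and stop on an object; "force" is the grip in N (left out, the last holds). Time passes only in rows, so rows that repeat a pose let the fingers close, or fill a call up. It gives the time, the measured TCP pose, the force and the opening at its end, in the units of the state.
- observe(): the state, without advancing time (a new reading comes with each control period).
- snapshot(name): name is "side" or "top" or "wrist"; returns a dict with "pixels" (384x512x3 uint8, red, green, blue), "camera_matrix" (3x3 intrinsics, pixels), "world_from_camera" (4x4, takes a point from camera to world coordinates). Camera axes: x right, y up, looking along -z (the intrinsics and any distortion apply to the point x, -y, -z); pixel columns grow to the right and rows downward; lengths in m; the calibration is good to about 2 mm. The wrist camera is an equidistant fisheye: a pixel r from the principal point sees the ray r / f radians off the axis. A picture is of the moment at which its call begins. There is no depth.
- finish_job(): hands the job in, once; it reports no verdict.
Trained networks look in the newest picture that a camera, given by its name, has taken for a name from the list of things; names that differ only in an ending like _2 or _b are one class to them, and where a whole thing is asked for, a point or a joint stands for the part that bears it (a point fixed in the world has none). Each returns a list of dicts, best first, with "score" (0 to 1); they miss things now and then, are a little off and sometimes report something else, mostly with a low value. They report only what shows in the picture. A call takes as long as a camera call. They do not tell look-alikes from the thing itself.
- recognise(camera, thing): "xyz" ([x, y, z] in m, in world coordinates, good to about 4 mm: the middle of the surface that is visible of it).
- mark_of(camera, thing): "xyz" ([x, y, z] in m, in world coordinates, good to about 4 mm: a listed point, or the origin of a listed thing).
The state is a dict: "time": time; "q": joint angles; "dq": joint speeds; "tau": joint torques, N m; "position": TCP position; "tool_rot": TCP orientation; "wrist_force": force on the tool from outside, world axes, zero at the start; "moment": the same for the moment, N m; "width": finger opening in m.
Only numpy, scipy, OpenCV 4.12 (cv2) and the standard library are available. Lean on these libraries where they do the work, as an engineer would, in place of code of your own. Each camera call takes 0.05 s, during which the arm holds its last target. There are 200 camera calls.

## Working session

There is one attempt and no reset: what is moved stays moved. The work goes in short steps, Python scripts to look and compute and a tool call to move; the robot and the scene stay as the last step left them, time stands still between calls to the robot, and variables do not carry over. Pictures are saved under pics/ and viewed, about 8 in all and at most 12, crops included, and the job is handed in when it is done.

Besides the shell and the picture viewer there is one more tool, called after "Request:" as a command line: name --argument value ..., lists and objects as JSON in quotes. arm_command: Moves the arm, as the interface text tells. Its arguments: {"type":"object","properties":{"targets":{"type":"array","items":{"type":"object","properties":{"linear":{"type":"array","items":{"type":"number"}},"rotation":{"type":"array","items":{"type":"number"}},"hand":{"type":"number"}}}},"force":{"type":"number"}},"required":["targets"]}

```bash
ls; mkdir -p pics; cat > h.py <<'E'
import numpy as np, cv2
from scipy.spatial.transform import Rotation as R
from plant import *
def pose():
    s=observe(); return np.array(s['position']), R.from_euler('xyz',s['tool_rot'],degrees=True), s
def save(n,f,crop=None,sc=1):
    d=snapshot(n); im=d['pixels'][:,:,::-1]
    if crop: a,b,c,e=crop; im=im[b:e,a:c]
    cv2.imwrite('pics/'+f,cv2.resize(im,None,fx=sc,fy=sc,interpolation=cv2.INTER_CUBIC)); return d
def proj(d,p):
    c=np.linalg.inv(d['world_from_camera'])@np.r_[p,1]; v=d['camera_matrix']@np.array([c[0],-c[1],-c[2]]); return v[:2]/v[2]
def back(d,uv,z):
    T=np.array(d['world_from_camera']); r=np.linalg.inv(d['camera_matrix'])@np.r_[uv,1]
    r=T[:3,:3]@np.array([r[0],-r[1],-r[2]]); o=T[:3,3]; return o+r*(z-o[2])/r[2]
E
python3 - <<'E'
from h import *
print(observe())
ims=[]
for c in ['top','side']:
    d=snapshot(c); ims.append(d['pixels'][:,:,::-1])
    print(c,np.round(d['world_from_camera'],3).tolist(),np.round(d['camera_matrix'],1).tolist(),[k for k in d])
    for t in ['scraper','grip','plain_edge','notched_edge','notch','stand','deck','strip','tray','pin','cup','cup2','tamper','funnel','brush']:
        try:
            print(t,[(np.round(x['xyz'],3).tolist(),round(x['score'],2),np.round(proj(d,x['xyz'])).tolist()) for x in mark_of(c,t)])
        except Exception as e: print(t,e)
cv2.imwrite('pics/a.png',cv2.resize(ims[0],(800,600),interpolation=cv2.INTER_CUBIC))
cv2.imwrite('pics/b.png',cv2.resize(ims[1],(800,600),interpolation=cv2.INTER_CUBIC))
E
```

```text
pics
{'time': 0.0, 'q': array([-8.21922088e+01,  3.02797315e+01,  8.21573381e+01, -1.38294660e-03,
        6.76884741e+01, -1.02273486e+01]), 'dq': array([-0.05886557, -0.02388836,  0.0602985 ,  0.06164469, -0.004788  ,
        0.06397611]), 'tau': array([-2.86182032e-03, -4.40048003e+01, -1.76588827e+01,  6.34000800e-02,
        5.84216136e-02, -1.52176181e-04]), 'position': array([ 0.1934188 , -0.59353946,  0.22155814]), 'tool_rot': array([-1.79876224e+02, -2.10328708e-02,  1.80356435e+01]), 'wrist_force': array([-0.04906007, -0.44932615,  0.16355028]), 'moment': array([-0.02853845, -0.02609515,  0.01614611]), 'width': 0.08712508155656348}
top [[-0.029, 0.997, -0.073, 0.454], [-0.999, -0.031, -0.026, -0.003], [-0.028, 0.072, 0.997, 1.016], [0.0, 0.0, 0.0, 1.0]] [[413.3, 0.0, 250.5], [0.0, 413.3, 191.9], [0.0, 0.0, 1.0]] ['pixels', 'camera_matrix', 'world_from_camera']
scraper [([0.466, 0.333, -0.006], 0.8, [127.0, 221.0])]
grip [([0.462, 0.331, 0.033], 0.63, [123.0, 223.0]), ([0.635, 0.028, 0.04], 0.16, [247.0, 146.0])]
plain_edge [([0.439, 0.34, 0.002], 0.9, [123.0, 232.0])]
notch
[... 2260 characters left out ...]
 ([0.463, 0.328, 0.034], 0.53, [238.0, 289.0])]
pin [([0.513, -0.274, 0.011], 0.89, [278.0, 164.0]), ([0.642, -0.183, 0.004], 0.72, [235.0, 174.0]), ([0.318, -0.277, 0.019], 0.71, [335.0, 170.0])]
cup [([0.389, 0.052, 0.004], 0.78, [294.0, 230.0]), ([0.392, -0.094, -0.0], 0.61, [303.0, 202.0])]
cup2 [([0.389, 0.052, 0.004], 0.78, [294.0, 230.0]), ([0.392, -0.094, -0.0], 0.61, [303.0, 202.0])]
tamper [([0.712, 0.245, -0.004], 0.68, [159.0, 256.0]), ([0.389, 0.054, 0.0], 0.42, [293.0, 232.0]), ([0.513, -0.275, 0.011], 0.4, [279.0, 164.0])]
funnel [([0.392, -0.091, 0.002], 0.68, [302.0, 202.0]), ([0.734, -0.275, 0.0], 0.49, [219.0, 158.0])]
brush [([0.403, 0.153, -0.004], 0.97, [280.0, 256.0])]
```

View pics/a.png

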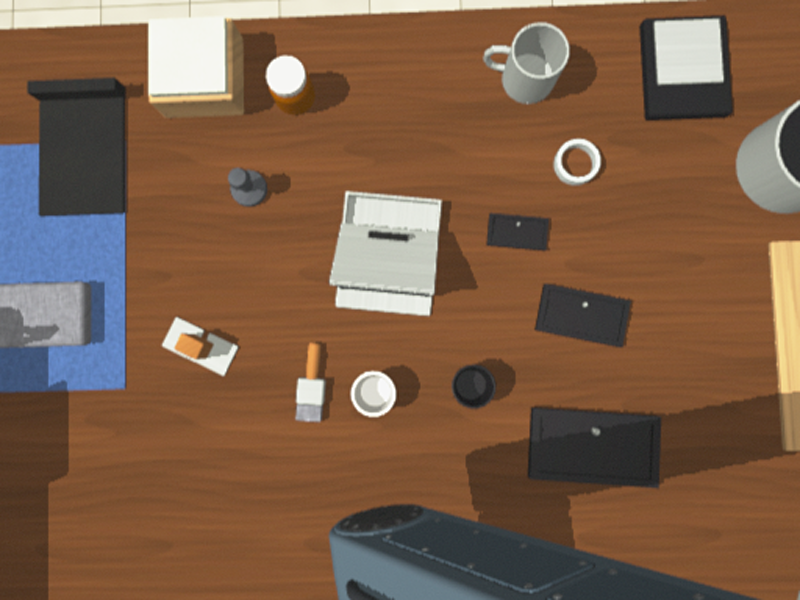

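View pics/b.png

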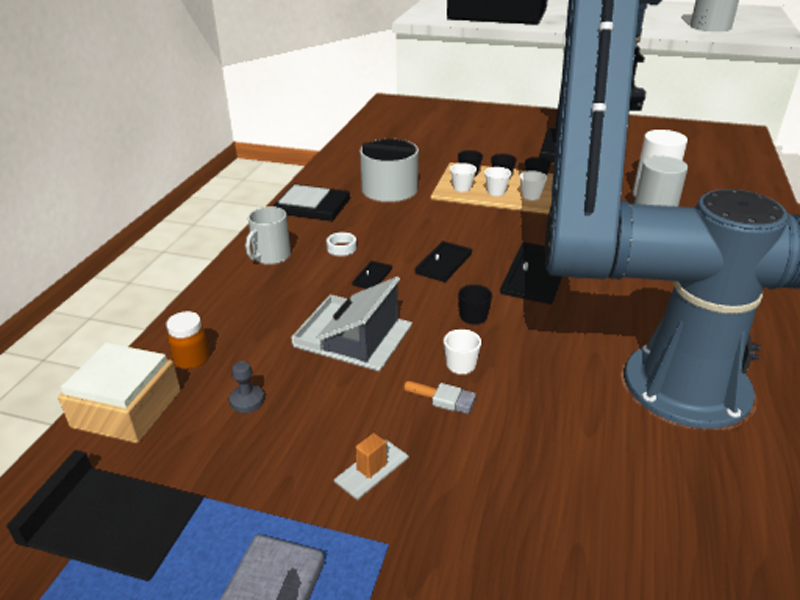

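Top view (800x600):
- **Scraper:** (200,346). The brush at (312,380) has a similar handle.
- **Trays:** small (519,231), **middle (583,315)**, large (595,446). The middle one is about 0.135 m long, so that's the one I'll use.
- **Stand:** (390,245), with the dark strip at (388,236).

The side view agrees. The joint-6 range means gripping the handle along its y. I'll pass over the tray, deck and scraper, looking with the wrist camera at each.

Request:
arm_command --targets '[{"linear": [0.03,-0.017,-0.01],"rotation": [0,0,-0.12],"hand": 1},{"linear": [0.07,-0.039,-0.02],"rotation": [0,0,-0.24],"hand": 1},{"linear": [0.11,-0.062,-0.03],"rotation": [0,0,-0.36],"hand": 1},{"linear": [0.15,-0.084,-0.03],"rotation": [0,0,-0.48],"hand": 1},{"linear": [0.19,-0.107,-0.03],"rotation": [0,0,-0.6],"hand": 1},{"linear": [0.23,-0.129,-0.03],"rotation": [0,0,-0.72],"hand": 1},{"linear": [0.27,-0.151,-0.03],"rotation": [0,0,-0.84],"hand": 1},{"linear": [0.31,-0.174,-0.03],"rotation": [0,0,-0.96],"hand": 1},{"linear": [0.35,-0.196,-0.03],"rotation": [0,0,-1.08],"hand": 1},{"linear": [0.384,-0.215,-0.03],"rotation": [0,0,-1.2],"hand": 1}]'

```text
time: 2.33
position: [0.4711, -0.2931, 0.2528]
tool_rot: [180.0, 0.0, 87.1]
wrist_force: [0.4, -0.3, 0.8]
width: 0.087
```

Request:
arm_command --targets '[{"linear": [0,0,0],"rotation": [0,0,-0.12],"hand": 1},{"linear": [0,0,0],"rotation": [0,0,-0.24],"hand": 1},{"linear": [0,0,0],"rotation": [0,0,-0.36],"hand": 1},{"linear": [0,0,0],"rotation": [0,0,-0.48],"hand": 1},{"linear": [0,0,0],"rotation": [0,0,-0.6],"hand": 1},{"linear": [0,0,0],"rotation": [0,0,-0.72],"hand": 1},{"linear": [0,0,0],"rotation": [0,0,-0.84],"hand": 1},{"linear": [0,0,0],"rotation": [0,0,-0.96],"hand": 1},{"linear": [0,0,0],"rotation": [0,0,-1.08],"hand": 1},{"linear": [0,0,0],"rotation": [0,0,-1.2],"hand": 1}]'

```text
time: 3.17
position: [0.4711, -0.2931, 0.2529]
tool_rot: [-180.0, 0.0, 156.2]
wrist_force: [0.7, -1.2, -0.7]
width: 0.0872
```

```bash
cat >> h.py <<'E'
def wray(d,uv):
    K=np.array(d['camera_matrix']); p=(np.array(uv)-K[:2,2])/[K[0,0],K[1,1]]; r=np.hypot(*p)
    s=np.sin(r)/max(r,1e-9); v=np.array([p[0]*s,-p[1]*s,-np.cos(r)]); T=np.array(d['world_from_camera']); return T[:3,3],T[:3,:3]@v
def wback(d,uv,z):
    o,v=wray(d,uv); return o+v*(z-o[2])/v[2]
def wproj(d,p):
    K=np.array(d['camera_matrix']); c=(np.linalg.inv(d['world_from_camera'])@np.r_[p,1])[:3]; x,y,z=c[0],-c[1],-c[2]
    h=np.hypot(x,y); th=np.arctan2(h,z); return K[:2,2]+np.array([K[0,0]*x,K[1,1]*y])/max(h,1e-9)*th
def delta(p,yaw=None,rot=None):
    p0,r0,s=pose(); t=rot if rot is not None else R.from_euler('xyz',[180,0,yaw],degrees=True)
    print('lin',np.round(r0.inv().apply(np.array(p)-p0),4).tolist(),'rot',np.round((r0.inv()*t).as_rotvec(),3).tolist())
def st():
    s=observe(); print({k:np.round(s[k],4).tolist() for k in ['time','q','position','tool_rot','wrist_force','width']})
E
python3 - <<'E'
from h import *
st()
d=save('wrist','w1.png',sc=1.5)
print(np.round(d['world_from_camera'],3).tolist(),np.round(d['camera_matrix'],1).tolist())
for t in ['tray','pin','deck']:
    print(t,[(np.round(x['xyz'],4).tolist(),round(x['score'],2),np.round(wproj(d,x['xyz'])).tolist()) for x in mark_of('wrist',t)])
E
```

```text
{'time': 3.1667, 'q': [-43.4307, 22.7579, 90.2414, 0.0012, 66.9637, -109.6513], 'position': [0.4711, -0.2931, 0.2529], 'tool_rot': [-179.9886, 0.0352, 156.2202], 'wrist_force': [0.6648, -1.2204, -0.7366], 'width': 0.0872}
[[0.403, -0.878, -0.26, 0.4], [0.915, 0.386, 0.115, -0.262], [-0.001, -0.284, 0.959, 0.414], [0.0, 0.0, 0.0, 1.0]] [[297.3, 0.0, 252.9], [0.0, 297.3, 190.5], [0.0, 0.0, 1.0]]
tray [([0.625, -0.1755, 0.0006], 0.95, [361.0, 220.0]), ([0.4919, -0.2734, -0.0011], 0.86, [271.0, 168.0]), ([0.2955, -0.2744, -0.0007], 0.81, [214.0, 42.0])]
pin [([0.5113, -0.2727, 0.0061], 0.87, [277.0, 181.0]), ([0.6449, -0.1779, 0.0038], 0.61, [363.0, 232.0]), ([0.3181, -0.2794, 0.0165], 0.58, [216.0, 56.0])]
deck [([0.637, 0.0268, 0.0361], 0.65, [474.0, 184.0])]
```

View pics/w1.png

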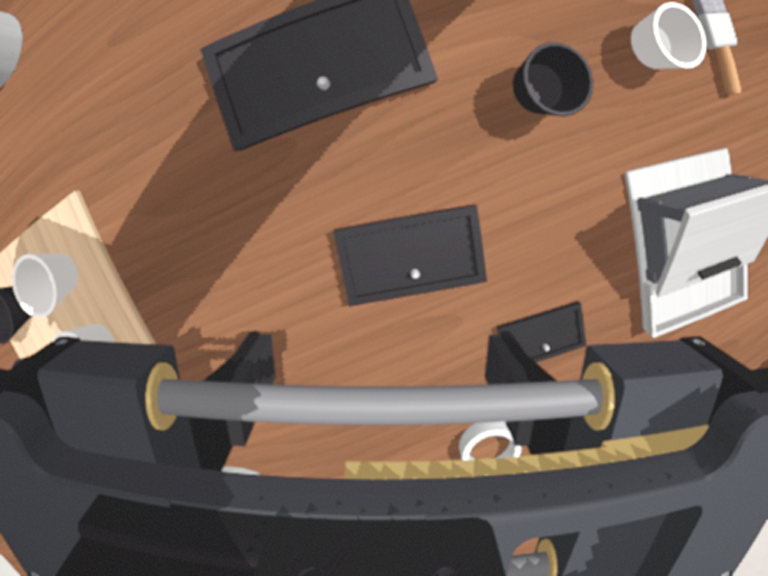

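The wrist view (1.5x) shows the middle tray with corners at about (333,230), (476,206), (486,281) and (350,305). Its pin is at (414,273), and the tray is clearly the middle of the three. Next I'll measure it in a rectified plane and work out the move to the deck.

```bash
cat >> h.py <<'E'
def ortho(d,c,z,half=0.1,res=0.0005):
    """rectified wrist picture of plane z; pixel(u,v)-> world x=c0+half-v*res, y=c1+half-u*res"""
    n=int(2*half/res); v,u=np.mgrid[0:n,0:n]; P=np.stack([c[0]+half-v*res,c[1]+half-u*res,np.full(u.shape,z)],-1)
    T=np.linalg.inv(d['world_from_camera']); K=np.array(d['camera_matrix']); C=P@T[:3,:3].T+T[:3,3]
    x,y,w=C[...,0],-C[...,1],-C[...,2]; h=np.hypot(x,y); s=np.arctan2(h,w)/np.maximum(h,1e-9)
    m=lambda a:a.astype(np.float32)
    return cv2.remap(d['pixels'][:,:,::-1].copy(),m(K[0,2]+K[0,0]*x*s),m(K[1,2]+K[1,1]*y*s),cv2.INTER_CUBIC)
def rect(mask,c,half=0.1,res=0.0005):
    n,l,s,_=cv2.connectedComponentsWithStats(mask.astype(np.uint8)); k=l[l.shape[0]//2,l.shape[1]//2] or 1+np.argmax(s[1:,4])
    pts=np.argwhere(l==k)[:,::-1].astype(np.float32); (u,v),(a,b),_=cv2.minAreaRect(pts); bx=cv2.boxPoints(cv2.minAreaRect(pts))
    W=np.array([[c[0]+half-q[1]*res,c[1]+half-q[0]*res] for q in bx]); e=[W[1]-W[0],W[2]-W[1]]; i=int(np.linalg.norm(e[1])>np.linalg.norm(e[0]))
    yd=e[i]*-np.sign(e[i][1]); yaw=np.degrees(np.arctan2(yd[1],yd[0]))-90
    return W.mean(0),sorted(map(np.linalg.norm,e)),yaw%360
E
python3 - <<'E'
from h import *
import pickle
d=snapshot('wrist'); pickle.dump(d,open('tray.pkl','wb'))
c=[0.4925,-0.271]
for z in [0.008,0.014]:
    o=ortho(d,c,z); g=o.max(2); m=g<85
    m=cv2.morphologyEx(m.astype(np.uint8),cv2.MORPH_CLOSE,np.ones((25,25)))
    print(z,rect(m,c))
o=ortho(d,c,0.016,); g=o.min(2).astype(float)
b=g[120:280,100:300]; mk=(b>120)
# brightest neutral blob near pin
cc=cv2.connectedComponentsWithStats(((o.min(2)>110)&(o.max(2).astype(int)-o.min(2)<40)).astype(np.uint8))
for s,q in zip(cc[2][1:],cc[3][1:]):
    if 20<s[4]<1500: print('blob',s[4],c[0]+.1-q[1]*.0005,c[1]+.1-q[0]*.0005)
delta([0.56,0.02,0.30],172)
E
```

```text
0.008 (array([ 0.49447548, -0.2711906 ], dtype=float32), [np.float32(0.07443052), np.float32(0.1336553)], np.float32(166.87709))
0.014 (array([ 0.4930874 , -0.27105683], dtype=float32), [np.float32(0.07331974), np.float32(0.13182463)], np.float32(166.95435))
blob 299 0.5097608695652174 -0.27418227424749164
lin [0.0476, 0.322, -0.0472] rot [-0.0, 0.001, -0.284]
```

Request:
arm_command --targets '[{"linear": [-0.006,0.038,-0.01],"rotation": [0,0,-0.05],"hand": 1},{"linear": [-0.012,0.076,-0.02],"rotation": [0,0,-0.1],"hand": 1},{"linear": [-0.018,0.114,-0.027],"rotation": [0,0,-0.15],"hand": 1},{"linear": [-0.025,0.152,-0.027],"rotation": [0,0,-0.2],"hand": 1},{"linear": [-0.031,0.19,-0.027],"rotation": [0,0,-0.25],"hand": 1},{"linear": [-0.037,0.228,-0.027],"rotation": [0,0,-0.276],"hand": 1},{"linear": [-0.043,0.266,-0.027],"rotation": [0,0,-0.276],"hand": 1},{"linear": [-0.049,0.304,-0.027],"rotation": [0,0,-0.276],"hand": 1},{"linear": [-0.055,0.342,-0.027],"rotation": [0,0,-0.276],"hand": 1},{"linear": [-0.061,0.38,-0.027],"rotation": [0,0,-0.276],"hand": 1}]'

```text
time: 4.25
position: [0.6836, 0.0301, 0.2798]
tool_rot: [-180.0, 0.0, 171.4]
wrist_force: [0.7, -0.2, 0.7]
width: 0.0869
```

```bash
python3 - <<'E'
from h import *
import pickle
st()
d=save('wrist','w2.png',sc=1.5); pickle.dump(d,open('deck.pkl','wb'))
print(np.round(d['world_from_camera'],3).tolist())
for t in ['stand','deck']:
    print(t,[(np.round(x['xyz'],4).tolist(),round(x['score'],2),np.round(wproj(d,x['xyz'])).tolist()) for x in mark_of('wrist',t)])
E
```

```text
{'time': 4.25, 'q': [-6.8058, 32.1055, 68.9373, -0.0244, 78.9312, -88.2373], 'position': [0.6836, 0.0301, 0.2798], 'tool_rot': [-179.9769, 0.0267, 171.4361], 'wrist_force': [0.6588, -0.1543, 0.6924], 'width': 0.0869}
[[0.148, -0.948, -0.28, 0.606], [0.989, 0.142, 0.043, 0.042], [-0.001, -0.284, 0.959, 0.441], [0.0, 0.0, 0.0, 1.0]]
stand [([0.6097, 0.0262, 0.0003], 0.65, [243.0, 109.0]), ([0.5095, -0.2759, 0.0075], 0.23, [57.0, 89.0])]
deck [([0.6355, 0.0249, 0.0405], 0.55, [244.0, 128.0])]
```

View pics/w2.png

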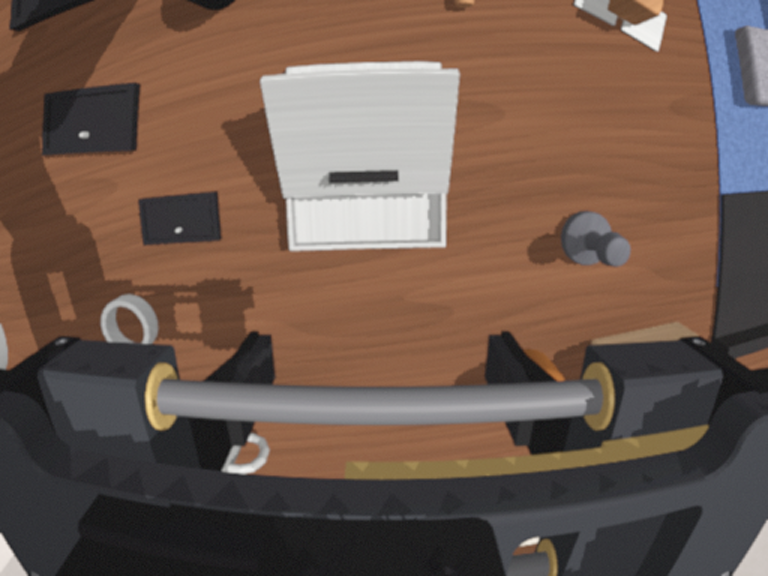

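The deck plate's corners (1.5x) are about (262,78), (459,70), (449,194) and (282,197). The strip runs from (329,178) to (398,176). Next I'll refine the corners, fit the deck pose and get the strip face.

```bash
cat > deck.py <<'E'
from h import *
import pickle
from scipy.optimize import least_squares
def DR(yaw): return R.from_euler('z',yaw,degrees=True)*R.from_euler('y',-35,degrees=True)
E
python3 - <<'E'
from deck import *
d=pickle.load(open('deck.pkl','rb')); im=d['pixels'][:,:,::-1]; g=cv2.cvtColor(im,cv2.COLOR_BGR2GRAY)
c=np.float32([[262,78],[459,70],[449,194],[282,197]])/1.5
c2=cv2.cornerSubPix(g,c.reshape(-1,1,2).copy(),(4,4),(-1,-1),(3,50,.01)).reshape(-1,2); print(c2*1.5)
M=np.array([[.116,.075,0],[.116,-.075,0],[-.004,-.075,0],[-.004,.075,0]])
for cc in (c,c2):
    f=lambda q:np.concatenate([wproj(d,np.r_[q[0],q[1],.04]+DR(q[2]).apply(m))-p for m,p in zip(M,cc)])
    r=least_squares(f,[.635,.026,175]); print(np.round(r.x,4),np.round(r.fun,2))
q=r.x; print('cand', DR(q[2]).apply([1,0,0]),DR(q[2]).apply([0,1,0]))
# strip: dark mask, sub-pixel: ortho-like resample in deck frame at height 11mm
o=np.r_[q[0],q[1],.04]
for h in (.011,0):
    xs=np.arange(0,.045,.0005); prof=[]
    for x in xs:
        px=np.array([wproj(d,o+DR(q[2]).apply([x,y,h])) for y in np.linspace(-.02,.02,9)],np.float32)
        prof.append(cv2.remap(g,px[:,:1].copy(),px[:,1:].copy(),cv2.INTER_LINEAR).mean())
    prof=np.array(prof); mid=(prof.max()+prof.min())/2; s=xs[prof<mid]; print(h,'dark deck-x',s.min(),s.max(),prof.astype(int)[::4].tolist())
for t in ('deck','stand'): pass
E
```

```text
[[259.93155   76.932465]
 [458.0523    68.94005 ]
 [444.55267  197.53317 ]
 [285.53534  199.06673 ]]
[6.336000e-01 2.460000e-02 1.726464e+02] [-1.23  0.03  0.86  1.   -0.73 -0.96  1.09 -0.3 ]
[6.341000e-01 2.360000e-02 1.725964e+02] [-0.55  1.29  0.77  2.27  1.57 -2.81 -1.9  -1.24]
cand [-0.81232283  0.10555418  0.57357644] [-0.12885786 -0.99166307  0.        ]
0.011 dark deck-x 0.0185 0.031 [214, 185, 170, 186, 194, 196, 197, 194, 177, 135, 80, 55, 57, 57, 55, 83, 160, 192, 194, 196, 196, 196, 197]
0 dark deck-x 0.01 0.0225 [196, 197, 197, 190, 164, 117, 68, 55, 57, 57, 55, 90, 165, 192, 194, 196, 196, 196, 197, 196, 197, 198, 195]
```

Request:
arm_command --targets '[{"linear": [0.026,0.027,0],"rotation": [0,0,0.03],"hand": 1},{"linear": [0.052,0.053,0],"rotation": [0,0,0.06],"hand": 1},{"linear": [0.078,0.08,0],"rotation": [0,0,0.1],"hand": 1},{"linear": [0.105,0.106,0],"rotation": [0,0,0.14],"hand": 1},{"linear": [0.131,0.133,0.01],"rotation": [0,0,0.18],"hand": 1},{"linear": [0.157,0.16,0.02],"rotation": [0,0,0.22],"hand": 1},{"linear": [0.183,0.186,0.03],"rotation": [0,0,0.25],"hand": 1},{"linear": [0.209,0.213,0.03],"rotation": [0,0,0.25],"hand": 1},{"linear": [0.235,0.24,0.03],"rotation": [0,0,0.25],"hand": 1},{"linear": [0.261,0.266,0.03],"rotation": [0,0,0.25],"hand": 1}]'

```text
time: 5.23
position: [0.4626, 0.3316, 0.2489]
tool_rot: [-179.9, 0.0, 157.2]
wrist_force: [0.2, -0.7, -0.6]
width: 0.0873
```

```bash
python3 - <<'E'
from h import *
import pickle
st()
d=save('wrist','w3.png',sc=1.5); pickle.dump(d,open('scr.pkl','wb'))
for t in ['scraper','grip','plain_edge','notched_edge','notch']:
    print(t,[(np.round(x['xyz'],4).tolist(),round(x['score'],2),np.round(1.5*wproj(d,x['xyz'])).tolist()) for x in mark_of('wrist',t)])
c=[0.465,0.33]
for z in (0.004,):
    o=ortho(d,c,z); hsv=cv2.cvtColor(o,cv2.COLOR_BGR2HSV)
    m=((hsv[...,1]<60)&(hsv[...,2]>110)).astype(np.uint8)
    cv2.imwrite('pics/o3.png',np.hstack([o,cv2.merge([m*255]*3)]))
    m=cv2.morphologyEx(m,cv2.MORPH_CLOSE,np.ones((61,61))); print(rect(m,c))
E
```

```text
{'time': 5.2333, 'q': [24.4129, 24.187, 88.4705, -0.0544, 67.3734, -42.7637], 'position': [0.4626, 0.3316, 0.2489], 'tool_rot': [-179.9433, 0.0159, 157.1975], 'wrist_force': [0.2342, -0.6888, -0.5865], 'width': 0.0873}
scraper [([0.4639, 0.3311, -0.0061], 0.76, [380.0, 242.0])]
grip [([0.464, 0.3274, 0.033], 0.56, [376.0, 252.0])]
plain_edge [([0.4403, 0.3377, 0.0037], 0.59, [376.0, 218.0])]
notched_edge []
notch []
(array([0.46316606, 0.32983315], dtype=float32), [np.float32(0.052999377), np.float32(0.11251622)], np.float32(153.30107))
```

View pics/o3.png

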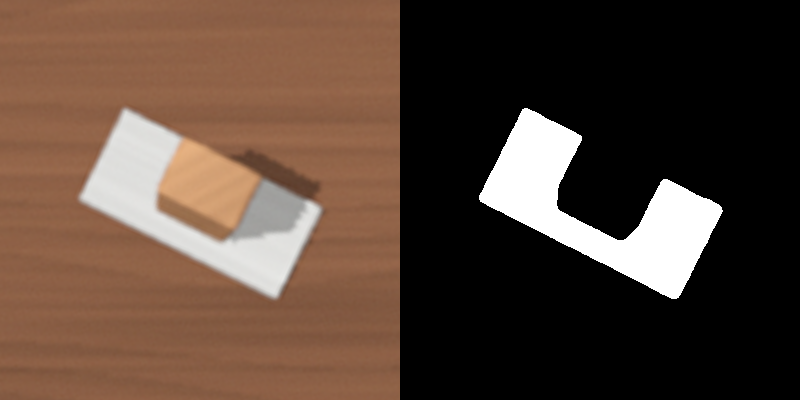

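The rectified crop confirms the scraper. The blade corners are at (123,107), (322,207), (277,298) and (80,198), with the plain edge nearest the robot and a yaw of 153.3°. Going down to grip.

Request:
arm_command --targets '[{"linear": [-0.001,-0.001,0.035],"rotation": [0,0,0.03],"hand": 1},{"linear": [-0.001,-0.001,0.07],"rotation": [0,0,0.068],"hand": 1},{"linear": [-0.001,-0.001,0.105],"rotation": [0,0,0.068],"hand": 1},{"linear": [-0.001,-0.001,0.14],"rotation": [0,0,0.068],"hand": 1},{"linear": [-0.001,-0.001,0.17],"rotation": [0,0,0.068],"hand": 1},{"linear": [-0.001,-0.001,0.195],"rotation": [0,0,0.068],"hand": 1},{"linear": [-0.001,-0.001,0.215],"rotation": [0,0,0.068],"hand": 1},{"linear": [-0.001,-0.001,0.228],"rotation": [0,0,0.068],"hand": 1},{"linear": [-0.001,-0.001,0.237],"rotation": [0,0,0.068],"hand": 1},{"linear": [-0.001,-0.001,0.238],"rotation": [0,0,0.068],"hand": 1}]'

```text
time: 6.37
position: [0.4656, 0.3272, 0.0094]
tool_rot: [-179.8, -0.0, 153.2]
wrist_force: [0.1, -0.2, 0.3]
width: 0.0872
```

Request:
arm_command --force 55 --targets '[{"linear": [0,0,0],"rotation": [0,0,0],"hand": 0.3},{"linear": [0,0,0],"rotation": [0,0,0],"hand": 0.1},{"linear": [0,0,0],"rotation": [0,0,0],"hand": -0.2},{"linear": [0,0,0],"rotation": [0,0,0],"hand": -0.5},{"linear": [0,0,0],"rotation": [0,0,0],"hand": -1},{"linear": [0,0,0],"rotation": [0,0,0],"hand": -1},{"linear": [0,0,0],"rotation": [0,0,0],"hand": -1},{"linear": [0,0,0],"rotation": [0,0,0],"hand": -1},{"linear": [0,0,0],"rotation": [0,0,0],"hand": -1},{"linear": [0,0,0],"rotation": [0,0,0],"hand": -1}]'

```text
time: 7.2
position: [0.4658, 0.3276, 0.0097]
tool_rot: [-179.9, -0.0, 153.2]
wrist_force: [-0.8, 0.7, 1.2]
width: 0.0397
```

```bash
python3 - <<'E'
from h import *
st()
E
```

```text
{'time': 7.2, 'q': [23.9082, 44.2845, 98.1264, -0.1066, 37.6743, -39.2227], 'position': [0.4658, 0.3276, 0.0097], 'tool_rot': [-179.8928, -0.0035, 153.2154], 'wrist_force': [-0.7984, 0.7172, 1.211], 'width': 0.0397}
```

Request:
arm_command --targets '[{"linear": [0,0,-0.01],"rotation": [0,0,0],"hand": -1},{"linear": [0,0,-0.03],"rotation": [0,0,0],"hand": -1},{"linear": [0,0,-0.05],"rotation": [0,0,0],"hand": -1},{"linear": [0,0,-0.08],"rotation": [0,0,0],"hand": -1},{"linear": [0,0,-0.11],"rotation": [0,0,0.1],"hand": -1},{"linear": [0,0,-0.14],"rotation": [0,0,0.2],"hand": -1},{"linear": [0,0,-0.17],"rotation": [0,0,0.3],"hand": -1},{"linear": [0,0,-0.2],"rotation": [0,0,0.4],"hand": -1},{"linear": [0,0,-0.22],"rotation": [0,0,0.5],"hand": -1},{"linear": [0,0,-0.23],"rotation": [0,0,0.6],"hand": -1}]'

```text
time: 8.03
position: [0.4669, 0.3283, 0.2435]
tool_rot: [179.8, 0.1, 118.6]
wrist_force: [0.2, 0.8, -1.9]
width: 0.0399
```

```bash
cat >> deck.py <<'E'
O=np.array([.6345,.0255,.04]); YAW=172.6; G=np.array([-.0036,0,.0097])
X180=R.from_euler('x',180,degrees=True)
def wipe(edge_x,y,h,plain=True,G=G):
    Rs=DR(YAW)*R.from_euler('z',180 if plain else 0,degrees=True)
    return O+DR(YAW).apply([edge_x+.025,y,h])+Rs.apply(G), Rs*X180
def scr():
    p,r,s=pose(); Rs=r*X180; o=p-Rs.apply(G); D=DR(YAW).inv()
    print('scraper in deck mm',np.round(D.apply(o-O)*1e3,1),'rot',np.round((D*Rs).as_rotvec(degrees=True),1),'F deck',np.round(D.apply(s['wrist_force']),2),'t',round(s['time'],2))
E
python3 - <<'E'
from deck import *
st()
d=save('wrist','w4.png',sc=1.5)
# tool-frame projections of blade plain-edge corners for offset g
p,r,s=pose(); Rs=r*X180
for gx in (0,-.0036):
    o=p-Rs.apply([gx,0,.0097]); print(gx,[np.round(1.5*wproj(d,o+Rs.apply([.025,y,.004])),1).tolist() for y in (-.055,.055)])
t,rt=wipe(.045,.035,.05); print('target',t,rt.as_euler('xyz',degrees=True))
delta([t[0],t[1],.26],-7.4)
E
```

```text
{'time': 8.0333, 'q': [23.9394, 24.5631, 88.7843, -0.0835, 66.4417, -4.591], 'position': [0.4669, 0.3283, 0.2435], 'tool_rot': [179.796, 0.0933, 118.5635], 'wrist_force': [0.2151, 0.7686, -1.9237], 'width': 0.0399}
0 [[517.3, 295.3], [245.3, 294.2]]
-0.0036 [[518.1, 286.7], [244.6, 285.6]]
target [ 0.60416202 -0.00585374  0.1311186 ] [-180.    35.    -7.4]
lin [-0.3593, -0.0387, -0.0153] rot [0.005, -0.005, 2.195]
```

View pics/w4.png

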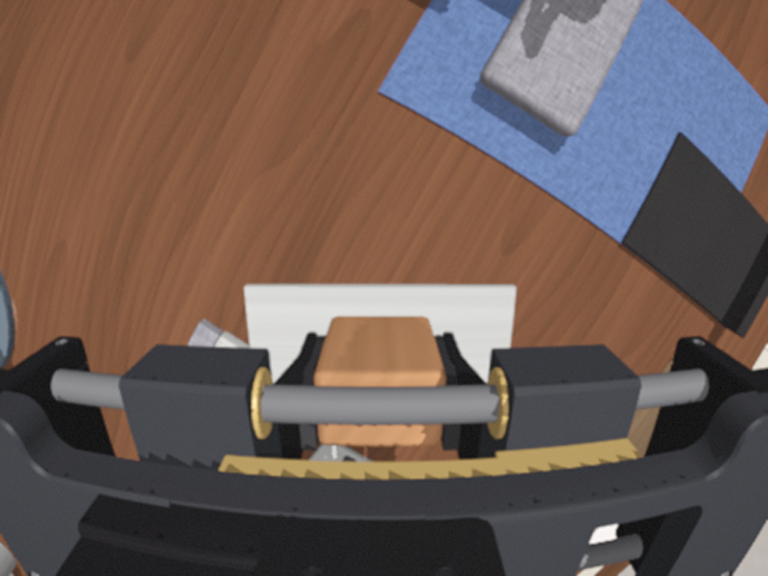

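The scraper is held squarely. The plain edge appears at row 285 from columns 245 to 516, which matches a -3.6 mm grip offset. Now over to the deck while turning.

Request:
arm_command --targets '[{"linear": [-0.036,-0.004,-0.002],"rotation": [0,0,0.12],"hand": -1},{"linear": [-0.072,-0.008,-0.004],"rotation": [0,0,0.24],"hand": -1},{"linear": [-0.108,-0.012,-0.006],"rotation": [0,0,0.36],"hand": -1},{"linear": [-0.144,-0.016,-0.008],"rotation": [0,0,0.48],"hand": -1},{"linear": [-0.18,-0.02,-0.01],"rotation": [0,0,0.6],"hand": -1},{"linear": [-0.216,-0.024,-0.012],"rotation": [0,0,0.72],"hand": -1},{"linear": [-0.252,-0.028,-0.014],"rotation": [0,0,0.84],"hand": -1},{"linear": [-0.288,-0.032,-0.015],"rotation": [0,0,0.96],"hand": -1},{"linear": [-0.324,-0.036,-0.015],"rotation": [0,0,1.08],"hand": -1},{"linear": [-0.36,-0.039,-0.015],"rotation": [0,0,1.2],"hand": -1}]'

```text
time: 8.92
position: [0.6034, -0.0083, 0.2589]
tool_rot: [179.9, -0.2, 49.4]
wrist_force: [1.0, 0.5, -1.5]
width: 0.0399
```

Request:
arm_command --targets '[{"linear": [0,0,0],"rotation": [0,0,0.12],"hand": -1},{"linear": [0,0,0],"rotation": [0,0,0.24],"hand": -1},{"linear": [0,0,0],"rotation": [0,0,0.36],"hand": -1},{"linear": [0,0,0],"rotation": [0,0,0.48],"hand": -1},{"linear": [0,0,0],"rotation": [0,0,0.6],"hand": -1},{"linear": [0,0,0],"rotation": [0,0,0.72],"hand": -1},{"linear": [0,0,0],"rotation": [0,0,0.84],"hand": -1},{"linear": [0,0,0],"rotation": [0,0,0.95],"hand": -1},{"linear": [0,0,0],"rotation": [0,0,1.0],"hand": -1},{"linear": [0,0,0],"rotation": [0,0,1.0],"hand": -1}]'

```text
time: 9.75
position: [0.6023, -0.0082, 0.258]
tool_rot: [-179.9, -0.0, -7.8]
wrist_force: [0.9, 0.6, -1.6]
width: 0.0399
```

```bash
python3 - <<'E'
from deck import *
st()
t,rt=wipe(.045,.035,.04); delta(t,rot=rt)
E
```

```text
{'time': 9.75, 'q': [-11.4582, 26.3001, 83.1286, 0.1191, 70.5763, 86.3411], 'position': [0.6023, -0.0082, 0.258], 'tool_rot': [-179.8876, -0.0022, -7.8389], 'wrist_force': [0.9084, 0.6226, -1.6426], 'width': 0.0399}
lin [-0.0042, -0.0023, 0.1351] rot [-0.004, -0.611, -0.007]
```

Request:
arm_command --targets '[{"linear": [0,0,0.01],"rotation": [0,-0.1,0],"hand": -1},{"linear": [0,0,0.02],"rotation": [0,-0.2,0],"hand": -1},{"linear": [0,0,0.03],"rotation": [0,-0.3,0],"hand": -1},{"linear": [0,0,0.04],"rotation": [-0.002,-0.4,-0.003],"hand": -1},{"linear": [-0.002,-0.001,0.06],"rotation": [-0.003,-0.5,-0.005],"hand": -1},{"linear": [-0.003,-0.002,0.08],"rotation": [-0.004,-0.6,-0.007],"hand": -1},{"linear": [-0.004,-0.002,0.1],"rotation": [-0.004,-0.611,-0.007],"hand": -1},{"linear": [-0.004,-0.002,0.12],"rotation": [-0.004,-0.611,-0.007],"hand": -1},{"linear": [-0.004,-0.002,0.13],"rotation": [-0.004,-0.611,-0.007],"hand": -1},{"linear": [-0.004,-0.002,0.135],"rotation": [-0.004,-0.611,-0.007],"hand": -1}]'

```text
time: 10.58
position: [0.5974, -0.0052, 0.1206]
tool_rot: [-179.9, 35.2, -7.2]
wrist_force: [0.1, -0.5, -2.2]
width: 0.0395
```

```bash
python3 - <<'E'
from deck import *
st(); scr()
t,rt=wipe(.045,.035,.006); delta(t,rot=rt)
d=save('side','s5.png',crop=(140,120,300,240),sc=4)
E
```

```text
{'time': 10.5833, 'q': [-10.3394, 51.4072, 63.9552, -1.7007, 99.8445, 87.1853], 'position': [0.5974, -0.0052, 0.1206], 'tool_rot': [-179.8932, 35.2457, -7.2498], 'wrist_force': [0.0548, -0.4807, -2.1888], 'width': 0.0395}
scraper in deck mm [69.6 35.2 37.5] rot [   0.4   -0.  -179.9] F deck [-1.35  0.47 -1.73] t 10.58
lin [-0.0003, -0.0002, 0.0315] rot [-0.0, 0.004, 0.002]
```

View pics/s5.png

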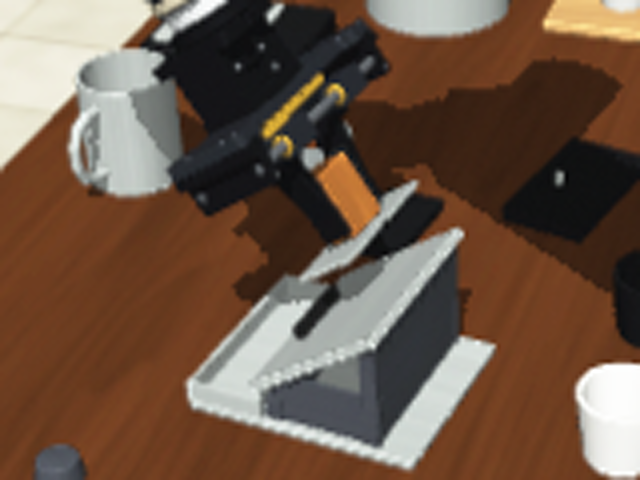

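The blade sits parallel above the deck with the plain edge downhill. Going down, then feeling for the deck.

Request:
arm_command --targets '[{"linear": [0,0,0.006],"rotation": [0,0.002,0.001],"hand": -1},{"linear": [0,0,0.012],"rotation": [0,0.004,0.002],"hand": -1},{"linear": [0,0,0.018],"rotation": [0,0.004,0.002],"hand": -1},{"linear": [0,0,0.024],"rotation": [0,0.004,0.002],"hand": -1},{"linear": [0,0,0.028],"rotation": [0,0.004,0.002],"hand": -1},{"linear": [0,0,0.03],"rotation": [0,0.004,0.002],"hand": -1},{"linear": [0,0,0.0315],"rotation": [0,0.004,0.002],"hand": -1},{"linear": [0,0,0.0325],"rotation": [0,0.004,0.002],"hand": -1},{"linear": [0,0,0.0335],"rotation": [0,0.004,0.002],"hand": -1},{"linear": [0,0,0.0335],"rotation": [0,0.004,0.002],"hand": -1}]'

```text
time: 11.47
position: [0.5785, -0.0028, 0.0937]
tool_rot: [-180.0, 35.0, -7.4]
wrist_force: [-0.9, 0.7, -1.2]
width: 0.0397
```

```bash
python3 - <<'E'
from deck import *
scr()
E
```

```text
scraper in deck mm [69.7 35.3  4.5] rot [1.0e-01 0.0e+00 1.8e+02] F deck [ 0.12 -0.59 -1.61] t 11.47
```

Request:
arm_command --targets '[{"linear": [0,0,0.0004],"rotation": [0,0,0],"hand": -1},{"linear": [0,0,0.0008],"rotation": [0,0,0],"hand": -1},{"linear": [0,0,0.0012],"rotation": [0,0,0],"hand": -1},{"linear": [0,0,0.0016],"rotation": [0,0,0],"hand": -1},{"linear": [0,0,0.002],"rotation": [0,0,0],"hand": -1},{"linear": [0,0,0.002],"rotation": [0,0,0],"hand": -1},{"linear": [0,0,0.002],"rotation": [0,0,0],"hand": -1},{"linear": [0,0,0.002],"rotation": [0,0,0],"hand": -1},{"linear": [0,0,0.002],"rotation": [0,0,0],"hand": -1},{"linear": [0,0,0.002],"rotation": [0,0,0],"hand": -1}]'

```text
time: 12.3
position: [0.5774, -0.0026, 0.092]
tool_rot: [-180.0, 34.9, -7.4]
wrist_force: [-0.2, 0.3, -2.3]
width: 0.0398
```

```bash
python3 - <<'E'
from deck import *
scr()
E
```

```text
scraper in deck mm [69.7 35.2  2.5] rot [1.0e-01 0.0e+00 1.8e+02] F deck [-1.17 -0.23 -2.04] t 12.3
```

Request:
arm_command --targets '[{"linear": [0,0,0.0004],"rotation": [0,0,0],"hand": -1},{"linear": [0,0,0.0008],"rotation": [0,0,0],"hand": -1},{"linear": [0,0,0.0012],"rotation": [0,0,0],"hand": -1},{"linear": [0,0,0.0016],"rotation": [0,0,0],"hand": -1},{"linear": [0,0,0.002],"rotation": [0,0,0],"hand": -1},{"linear": [0,0,0.002],"rotation": [0,0,0],"hand": -1},{"linear": [0,0,0.002],"rotation": [0,0,0],"hand": -1},{"linear": [0,0,0.002],"rotation": [0,0,0],"hand": -1},{"linear": [0,0,0.002],"rotation": [0,0,0],"hand": -1},{"linear": [0,0,0.002],"rotation": [0,0,0],"hand": -1}]'

```text
time: 13.13
position: [0.5763, -0.0025, 0.0904]
tool_rot: [-180.0, 34.9, -7.4]
wrist_force: [-0.1, -0.5, -1.6]
width: 0.04
```

```bash
python3 - <<'E'
from deck import *
scr()
E
```

```text
scraper in deck mm [69.7 35.2  0.6] rot [1.0e-01 0.0e+00 1.8e+02] F deck [-0.89  0.48 -1.33] t 13.13
```

Request:
arm_command --targets '[{"linear": [0,0,0.0004],"rotation": [0,0,0],"hand": -1},{"linear": [0,0,0.0008],"rotation": [0,0,0],"hand": -1},{"linear": [0,0,0.0012],"rotation": [0,0,0],"hand": -1},{"linear": [0,0,0.0016],"rotation": [0,0,0],"hand": -1},{"linear": [0,0,0.002],"rotation": [0,0,0],"hand": -1},{"linear": [0,0,0.002],"rotation": [0,0,0],"hand": -1},{"linear": [0,0,0.002],"rotation": [0,0,0],"hand": -1},{"linear": [0,0,0.002],"rotation": [0,0,0],"hand": -1},{"linear": [0,0,0.002],"rotation": [0,0,0],"hand": -1},{"linear": [0,0,0.002],"rotation": [0,0,0],"hand": -1}]'

```text
time: 13.97
position: [0.5761, -0.0024, 0.0901]
tool_rot: [180.0, 34.8, -7.4]
wrist_force: [3.4, 0.8, 5.0]
width: 0.0397
```

```bash
python3 - <<'E'
from deck import *
scr()
E
```

```text
scraper in deck mm [69.6 35.2  0.2] rot [  0.3   0.  180. ] F deck [ 0.21 -1.26  5.99] t 13.97
```

Contact with the deck came at a model height of 0.2 mm, so the deck fit is good. Backing off 1.2 mm and going down the slope to just short of the strip.

Request:
arm_command --targets '[{"linear": [0,0,-0.0013],"rotation": [0,0.003,0],"hand": -1},{"linear": [0.002,0,-0.0013],"rotation": [0,0.003,0],"hand": -1},{"linear": [0.004,0,-0.0013],"rotation": [0,0.003,0],"hand": -1},{"linear": [0.006,0,-0.0013],"rotation": [0,0.003,0],"hand": -1},{"linear": [0.008,0,-0.0013],"rotation": [0,0.003,0],"hand": -1},{"linear": [0.01,0,-0.0013],"rotation": [0,0.003,0],"hand": -1},{"linear": [0.012,0,-0.0013],"rotation": [0,0.003,0],"hand": -1},{"linear": [0.0135,0,-0.0013],"rotation": [0,0.003,0],"hand": -1},{"linear": [0.0145,0,-0.0013],"rotation": [0,0.003,0],"hand": -1},{"linear": [0.0145,0,-0.0013],"rotation": [0,0.003,0],"hand": -1}]'

```text
time: 14.8
position: [0.5888, -0.0041, 0.0826]
tool_rot: [-180.0, 34.7, -7.4]
wrist_force: [-0.5, -0.4, -1.2]
width: 0.0395
```

```bash
cat >> deck.py <<'E'
def avgF(n=6):
    F=[];P=[]
    for i in range(n):
        p,r,s=pose(); F.append(s['wrist_force']); Rs=r*X180; P.append(p-Rs.apply(G)); snapshot('top')
    D=DR(YAW).inv(); print('avg F deck',np.round(D.apply(np.mean(F,0)),2),'sd',np.round(np.std(D.apply(F),0),2),'pos',np.round(D.apply(np.mean(P,0)-O)*1e3,2))
E
python3 - <<'E'
from deck import *
scr(); avgF(8)
E
```

```text
scraper in deck mm [54.8 35.3  1.4] rot [  0.5   0.  180. ] F deck [-0.28  0.51 -1.22] t 14.8
avg F deck [-0.75  0.13 -1.27] sd [0.44 0.26 0.51] pos [55.05 35.25  1.56]
```

Request:
arm_command --targets '[{"linear": [0.0015,0,0],"rotation": [0,-0.003,0],"hand": -1},{"linear": [0.003,0,0],"rotation": [0,-0.005,0],"hand": -1},{"linear": [0.0045,0,0],"rotation": [0,-0.005,0],"hand": -1},{"linear": [0.006,0,0],"rotation": [0,-0.005,0],"hand": -1},{"linear": [0.0075,0,0],"rotation": [0,-0.005,0],"hand": -1},{"linear": [0.009,0,0],"rotation": [0,-0.005,0],"hand": -1},{"linear": [0.01,0,0],"rotation": [0,-0.005,0],"hand": -1},{"linear": [0.011,0,0],"rotation": [0,-0.005,0],"hand": -1},{"linear": [0.011,0,0],"rotation": [0,-0.005,0],"hand": -1},{"linear": [0.011,0,0],"rotation": [0,-0.005,0],"hand": -1}]'

```text
time: 16.03
position: [0.5972, -0.0052, 0.0769]
tool_rot: [180.0, 35.0, -7.4]
wrist_force: [-1.9, -0.4, 0.1]
width: 0.0398
```

```bash
python3 - <<'E'
from deck import *
scr(); avgF(10)
E
```

```text
scraper in deck mm [44.6 35.2  1.6] rot [  0.   0. 180.] F deck [ 1.58  0.64 -0.98] t 16.03
avg F deck [ 1.74  0.53 -1.36] sd [0.37 0.4  0.39] pos [44.45 35.26  1.58]
```

Pushing 2.6 N puts the strip face at deck x ≈ 23.9 mm (the camera gave 23.5). Pressing on to about 7 mm and drawing right to left.

Request:
arm_command --targets '[{"linear": [0.001,0,0],"rotation": [0,0,0],"hand": -1},{"linear": [0.002,0,0],"rotation": [0,0,0],"hand": -1},{"linear": [0.0026,0,0],"rotation": [0,0,0],"hand": -1},{"linear": [0.0026,-0.002,0],"rotation": [0,0,0],"hand": -1},{"linear": [0.0026,-0.005,0],"rotation": [0,0,0],"hand": -1},{"linear": [0.0026,-0.008,0],"rotation": [0,0,0],"hand": -1},{"linear": [0.0026,-0.011,0],"rotation": [0,0,0],"hand": -1},{"linear": [0.0026,-0.014,0],"rotation": [0,0,0],"hand": -1},{"linear": [0.0026,-0.017,0],"rotation": [0,0,0],"hand": -1},{"linear": [0.0026,-0.02,0],"rotation": [0,0,0],"hand": -1}]'

```text
time: 17.37
position: [0.6021, 0.0147, 0.0752]
tool_rot: [180.0, 35.0, -7.4]
wrist_force: [-3.3, -2.3, 0.9]
width: 0.0395
```

```bash
python3 - <<'E'
from deck import *
scr(); avgF(5)
E
```

```text
scraper in deck mm [41.8 14.9  1.5] rot [ 1.0e-01 -0.0e+00  1.8e+02] F deck [ 3.    2.69 -0.94] t 17.37
avg F deck [ 3.66  0.4  -1.44] sd [0.52 1.39 0.33] pos [41.79 14.37  1.5 ]
```

Request:
arm_command --targets '[{"linear": [-0.0002,-0.003,0],"rotation": [0,0,0],"hand": -1},{"linear": [-0.0002,-0.007,0],"rotation": [0,0,0],"hand": -1},{"linear": [-0.0002,-0.011,0],"rotation": [0,0,0],"hand": -1},{"linear": [-0.0002,-0.015,0],"rotation": [0,0,0],"hand": -1},{"linear": [-0.0002,-0.019,0],"rotation": [0,0,0],"hand": -1},{"linear": [-0.0002,-0.023,0],"rotation": [0,0,0],"hand": -1},{"linear": [-0.0002,-0.027,0],"rotation": [0,0,0],"hand": -1},{"linear": [-0.0002,-0.031,0],"rotation": [0,0,0],"hand": -1},{"linear": [-0.0002,-0.035,0],"rotation": [0,0,0],"hand": -1},{"linear": [-0.0002,-0.039,0],"rotation": [0,0,0],"hand": -1}]'

```text
time: 18.45
position: [0.6071, 0.0544, 0.0754]
tool_rot: [-179.9, 35.0, -7.4]
wrist_force: [-4.4, -1.4, 1.0]
width: 0.0396
```

```bash
python3 - <<'E'
from deck import *
scr()
E
```

```text
scraper in deck mm [ 42.  -25.2   1.5] rot [-1.0e-01 -1.0e-01 -1.8e+02] F deck [ 4.    2.   -1.55] t 18.45
```

Request:
arm_command --targets '[{"linear": [0,-0.004,0],"rotation": [0,0,0],"hand": -1},{"linear": [0,-0.007,0],"rotation": [0,0,0],"hand": -1},{"linear": [0,-0.01,0],"rotation": [0,0,0],"hand": -1},{"linear": [0,-0.012,0],"rotation": [0,0,0],"hand": -1},{"linear": [0,-0.014,0],"rotation": [0,0,0],"hand": -1},{"linear": [0,-0.014,0],"rotation": [0,0,0],"hand": -1},{"linear": [-0.005,-0.014,0],"rotation": [0,0,0],"hand": -1},{"linear": [-0.012,-0.014,0],"rotation": [0,0,0],"hand": -1},{"linear": [-0.018,-0.014,-0.002],"rotation": [0,0,0],"hand": -1},{"linear": [-0.02,-0.014,-0.02],"rotation": [0,0,0],"hand": -1}]'

```text
time: 19.28
position: [0.6011, 0.0697, 0.1021]
tool_rot: [-179.8, 35.3, -7.3]
wrist_force: [-0.5, 0.8, -1.3]
width: 0.0398
```

```bash
python3 - <<'E'
from deck import *
scr(); st()
E
```

```text
scraper in deck mm [ 63.9 -39.6  18.9] rot [   0.4   -0.2 -179.9] F deck [-0.22 -0.7  -1.44] t 19.28
{'time': 19.2833, 'q': [-4.7886, 52.9835, 63.4771, 1.6396, 98.7731, 92.3227], 'position': [0.6011, 0.0697, 0.1021], 'tool_rot': [-179.8445, 35.2694, -7.3264], 'wrist_force': [-0.5468, 0.7797, -1.303], 'width': 0.0398}
```

Plain edge wiped, from y +35 to -39 mm at about 7 mm push. Lifting and turning 180° about the deck normal (joint 6 from 92° towards -88°).

Request:
arm_command --targets '[{"linear": [0,0.003,-0.01],"rotation": [0,0,0],"hand": -1},{"linear": [0,0.01,-0.025],"rotation": [0,0,-0.1],"hand": -1},{"linear": [0,0.02,-0.03],"rotation": [0,0,-0.2],"hand": -1},{"linear": [0,0.03,-0.03],"rotation": [0,0,-0.32],"hand": -1},{"linear": [0,0.04,-0.03],"rotation": [0,0,-0.44],"hand": -1},{"linear": [0,0.05,-0.03],"rotation": [0,0,-0.56],"hand": -1},{"linear": [0,0.06,-0.03],"rotation": [0,0,-0.68],"hand": -1},{"linear": [0,0.07,-0.03],"rotation": [0,0,-0.8],"hand": -1},{"linear": [0,0.075,-0.03],"rotation": [0,0,-0.92],"hand": -1},{"linear": [0,0.075,-0.03],"rotation": [0,0,-1.04],"hand": -1}]'

```text
time: 20.12
position: [0.6093, -0.0088, 0.1267]
tool_rot: [-148.6, 16.6, 57.1]
wrist_force: [0.4, 0.1, -1.7]
width: 0.0395
```

Request:
arm_command --targets '[{"linear": [0,0,0],"rotation": [0,0,-0.12],"hand": -1},{"linear": [0,0,0],"rotation": [0,0,-0.24],"hand": -1},{"linear": [0,0,0],"rotation": [0,0,-0.36],"hand": -1},{"linear": [0,0,0],"rotation": [0,0,-0.48],"hand": -1},{"linear": [0,0,0],"rotation": [0,0,-0.6],"hand": -1},{"linear": [0,0,0],"rotation": [0,0,-0.72],"hand": -1},{"linear": [0,0,0],"rotation": [0,0,-0.84],"hand": -1},{"linear": [0,0,0],"rotation": [0,0,-0.96],"hand": -1},{"linear": [0,0,0],"rotation": [0,0,-1.08],"hand": -1},{"linear": [0,0,0],"rotation": [0,0,-1.2],"hand": -1}]'

```text
time: 20.95
position: [0.6101, -0.0091, 0.127]
tool_rot: [-151.6, -21.2, 116.1]
wrist_force: [-0.1, -0.2, -2.1]
width: 0.0394
```

```bash
python3 - <<'E'
from deck import *
st(); scr()
t,rt=wipe(.045,.035,.03,False); delta(t,rot=rt)
E
```

```text
{'time': 20.95, 'q': [-10.5178, 51.8011, 61.6119, -1.636, 101.4794, -41.8678], 'position': [0.6101, -0.0091, 0.127], 'tool_rot': [-151.5934, -21.2369, 116.0949], 'wrist_force': [-0.1438, -0.2472, -2.0875], 'width': 0.0394}
scraper in deck mm [68.3 34.6 50.3] rot [ -0.2  -0.  -51. ] F deck [-1.11  0.26 -1.77] t 20.95
lin [0.002, 0.0012, 0.0203] rot [0.004, -0.0, -0.89]
```

Request:
arm_command --targets '[{"linear": [0,0,0],"rotation": [0,0,-0.12],"hand": -1},{"linear": [0,0,0],"rotation": [0,0,-0.24],"hand": -1},{"linear": [0,0,0],"rotation": [0,0,-0.36],"hand": -1},{"linear": [0,0,0],"rotation": [0,0,-0.48],"hand": -1},{"linear": [0,0,0],"rotation": [0,0,-0.6],"hand": -1},{"linear": [0,0,0],"rotation": [0,0,-0.72],"hand": -1},{"linear": [0.001,0.001,0.003],"rotation": [0.002,0,-0.82],"hand": -1},{"linear": [0.002,0.001,0.01],"rotation": [0.004,0,-0.88],"hand": -1},{"linear": [0.002,0.001,0.017],"rotation": [0.004,0,-0.89],"hand": -1},{"linear": [0.002,0.001,0.02],"rotation": [0.004,0,-0.89],"hand": -1}]'

```text
time: 21.78
position: [0.5982, -0.0053, 0.1104]
tool_rot: [-179.9, -35.0, 172.5]
wrist_force: [-0.2, 0.1, -1.0]
width: 0.0396
```

```bash
python3 - <<'E'
from deck import *
scr(); avgF(4)
t,rt=wipe(.045,.035,.0015,False); delta(t,rot=rt)
E
```

```text
scraper in deck mm [70.2 35.2 29.6] rot [-0.  -0.  -0.1] F deck [-0.39 -0.07 -0.91] t 21.78
avg F deck [-0.61  0.07 -0.94] sd [0.46 0.36 0.45] pos [70.28 35.23 29.6 ]
lin [0.0, 0.0003, 0.029] rot [-0.0, 0.0, -0.001]
```

Request:
arm_command --targets '[{"linear": [0,0,0.006],"rotation": [0,0,0],"hand": -1},{"linear": [0,0,0.012],"rotation": [0,0,0],"hand": -1},{"linear": [0,0,0.018],"rotation": [0,0,0],"hand": -1},{"linear": [0,0,0.023],"rotation": [0,0,0],"hand": -1},{"linear": [0,0,0.026],"rotation": [0,0,0],"hand": -1},{"linear": [0,0,0.028],"rotation": [0,0,0],"hand": -1},{"linear": [-0.002,0,0.028],"rotation": [0,0,0],"hand": -1},{"linear": [-0.005,0,0.028],"rotation": [0,0,0],"hand": -1},{"linear": [-0.009,0,0.028],"rotation": [0,0,0],"hand": -1},{"linear": [-0.013,0,0.028],"rotation": [0,0,0],"hand": -1}]'

```text
time: 22.82
position: [0.5943, -0.005, 0.0805]
tool_rot: [-179.9, -34.9, 172.5]
wrist_force: [-0.3, -1.4, -2.1]
width: 0.0396
```

```bash
python3 - <<'E'
from deck import *
scr(); avgF(6)
E
```

```text
scraper in deck mm [56.3 35.4  2.9] rot [ 0.   0.1 -0.1] F deck [-1.14  1.43 -1.78] t 22.82
avg F deck [-0.68  0.34 -1.07] sd [0.53 0.8  0.72] pos [56.32 35.38  2.56]
```

Request:
arm_command --targets '[{"linear": [-0.0015,0,0],"rotation": [0,0,0],"hand": -1},{"linear": [-0.003,0,0],"rotation": [0,0,0],"hand": -1},{"linear": [-0.0045,0,0],"rotation": [0,0,0],"hand": -1},{"linear": [-0.006,0,0],"rotation": [0,0,0],"hand": -1},{"linear": [-0.0075,0,0],"rotation": [0,0,0],"hand": -1},{"linear": [-0.009,0,0],"rotation": [0,0,0],"hand": -1},{"linear": [-0.01,0,0],"rotation": [0,0,0],"hand": -1},{"linear": [-0.011,0,0],"rotation": [0,0,0],"hand": -1},{"linear": [-0.011,0,0],"rotation": [0,0,0],"hand": -1},{"linear": [-0.011,0,0],"rotation": [0,0,0],"hand": -1}]'

```text
time: 23.95
position: [0.6021, -0.0059, 0.0745]
tool_rot: [-179.9, -35.1, 172.5]
wrist_force: [-1.4, 0.6, 0.2]
width: 0.0395
```

```bash
python3 - <<'E'
from deck import *
scr(); avgF(10)
E
```

```text
scraper in deck mm [46.4 35.3  2.4] rot [ 0.  -0.1 -0.1] F deck [ 1.27 -0.4  -0.65] t 23.95
avg F deck [ 1.53  0.19 -1.04] sd [0.54 0.42 0.4 ] pos [46.26 35.32  2.43]
```

Contact again: 2.2 N, so 3.7 mm in. Pressing 3.3 mm further and drawing right to left.

Request:
arm_command --targets '[{"linear": [-0.0012,0,0.0004],"rotation": [0,0,0],"hand": -1},{"linear": [-0.0024,0,0.0008],"rotation": [0,0,0],"hand": -1},{"linear": [-0.0033,0,0.0008],"rotation": [0,0,0],"hand": -1},{"linear": [-0.0033,0.002,0.0008],"rotation": [0,0,0],"hand": -1},{"linear": [-0.0033,0.005,0.0008],"rotation": [0,0,0],"hand": -1},{"linear": [-0.0033,0.008,0.0008],"rotation": [0,0,0],"hand": -1},{"linear": [-0.0033,0.011,0.0008],"rotation": [0,0,0],"hand": -1},{"linear": [-0.0033,0.014,0.0008],"rotation": [0,0,0],"hand": -1},{"linear": [-0.0033,0.017,0.0008],"rotation": [0,0,0],"hand": -1},{"linear": [-0.0033,0.02,0.0008],"rotation": [0,0,0],"hand": -1}]'

```text
time: 25.28
position: [0.607, 0.0139, 0.0717]
tool_rot: [-179.9, -35.0, 172.5]
wrist_force: [-3.8, -2.0, 0.4]
width: 0.0398
```

```bash
python3 - <<'E'
from deck import *
scr(); avgF(5)
E
```

```text
scraper in deck mm [42.9 15.   1.5] rot [ 0.  -0.  -0.1] F deck [ 3.09  2.48 -1.71] t 25.28
avg F deck [ 3.26  0.94 -1.19] sd [0.21 1.24 0.4 ] pos [42.92 14.46  1.51]
```

Request:
arm_command --targets '[{"linear": [0,0.003,0],"rotation": [0,0,0],"hand": -1},{"linear": [0,0.007,0],"rotation": [0,0,0],"hand": -1},{"linear": [0,0.011,0],"rotation": [0,0,0],"hand": -1},{"linear": [0,0.015,0],"rotation": [0,0,0],"hand": -1},{"linear": [0,0.019,0],"rotation": [0,0,0],"hand": -1},{"linear": [0,0.023,0],"rotation": [0,0,0],"hand": -1},{"linear": [0,0.027,0],"rotation": [0,0,0],"hand": -1},{"linear": [0,0.031,0],"rotation": [0,0,0],"hand": -1},{"linear": [0,0.035,0],"rotation": [0,0,0],"hand": -1},{"linear": [0,0.039,0],"rotation": [0,0,0],"hand": -1}]'

```text
time: 26.37
position: [0.6122, 0.0536, 0.0717]
tool_rot: [179.9, -35.0, 172.6]
wrist_force: [-4.4, -1.7, 0.7]
width: 0.0394
```

```bash
python3 - <<'E'
from deck import *
scr()
E
```

```text
scraper in deck mm [ 42.9 -25.1   1.5] rot [-0.1 -0.  -0. ] F deck [ 3.8   2.27 -1.78] t 26.37
```

Request:
arm_command --targets '[{"linear": [0,0.004,0],"rotation": [0,0,0],"hand": -1},{"linear": [0,0.007,0],"rotation": [0,0,0],"hand": -1},{"linear": [0,0.01,0],"rotation": [0,0,0],"hand": -1},{"linear": [0,0.012,0],"rotation": [0,0,0],"hand": -1},{"linear": [0,0.014,0],"rotation": [0,0,0],"hand": -1},{"linear": [0,0.014,0],"rotation": [0,0,0],"hand": -1},{"linear": [0.005,0.014,0],"rotation": [0,0,0],"hand": -1},{"linear": [0.012,0.014,0],"rotation": [0,0,0],"hand": -1},{"linear": [0.018,0.014,-0.002],"rotation": [0,0,0],"hand": -1},{"linear": [0.02,0.014,-0.02],"rotation": [0,0,0],"hand": -1}]'

```text
time: 27.2
position: [0.6064, 0.069, 0.0984]
tool_rot: [179.9, -35.3, 172.6]
wrist_force: [-0.2, 1.0, -1.9]
width: 0.0397
```

```bash
python3 - <<'E'
from deck import *
scr()
c=np.array([.4938,-.2711]); delta([.5,-.23,.25],166.9)
p,r,s=pose(); delta([p[0],p[1],.25],166.9)
E
```

```text
scraper in deck mm [ 64.6 -39.5  19. ] rot [-0.1 -0.3 -0. ] F deck [-0.81 -0.95 -1.73] t 27.2
lin [0.1423, -0.3101, -0.0855] rot [-0.029, -0.616, 0.096]
lin [0.0876, 0.0002, -0.1237] rot [-0.029, -0.616, 0.096]
```

Both edges are wiped, with forces near 4 N. Lifting, levelling and heading for the tray.

Request:
arm_command --targets '[{"linear": [0,0,-0.02],"rotation": [0,0,0],"hand": -1},{"linear": [0.01,0,-0.05],"rotation": [0,-0.05,0],"hand": -1},{"linear": [0.03,0,-0.075],"rotation": [-0.005,-0.13,0.02],"hand": -1},{"linear": [0.045,0,-0.09],"rotation": [-0.01,-0.22,0.035],"hand": -1},{"linear": [0.06,0,-0.105],"rotation": [-0.015,-0.32,0.05],"hand": -1},{"linear": [0.075,0,-0.115],"rotation": [-0.02,-0.42,0.066],"hand": -1},{"linear": [0.088,0,-0.124],"rotation": [-0.025,-0.52,0.081],"hand": -1},{"linear": [0.088,0,-0.124],"rotation": [-0.029,-0.616,0.096],"hand": -1},{"linear": [0.088,0,-0.124],"rotation": [-0.029,-0.616,0.096],"hand": -1},{"linear": [0.088,0,-0.124],"rotation": [-0.029,-0.616,0.096],"hand": -1}]'

```text
time: 28.03
position: [0.6053, 0.0693, 0.2517]
tool_rot: [180.0, 0.0, 166.9]
wrist_force: [-0.6, 0.1, -1.2]
width: 0.0401
```

```bash
python3 - <<'E'
from deck import *
st(); delta([.4968,-.2715,.12],166.9)
E
```

```text
{'time': 28.0333, 'q': [-3.9837, 27.2181, 82.5552, 0.0362, 70.2211, -80.932], 'position': [0.6053, 0.0693, 0.2517], 'tool_rot': [179.9654, 0.0002, 166.9361], 'wrist_force': [-0.5793, 0.1151, -1.2228], 'width': 0.0401}
lin [0.0286, -0.3566, 0.1315] rot [0.001, 0.0, 0.001]
```

Request:
arm_command --targets '[{"linear": [0.003,-0.039,0],"rotation": [0,0,0],"hand": -1},{"linear": [0.006,-0.079,0],"rotation": [0,0,0],"hand": -1},{"linear": [0.009,-0.119,0],"rotation": [0,0,0],"hand": -1},{"linear": [0.013,-0.158,0],"rotation": [0,0,0],"hand": -1},{"linear": [0.016,-0.198,0.01],"rotation": [0,0,0],"hand": -1},{"linear": [0.019,-0.238,0.02],"rotation": [0,0,0],"hand": -1},{"linear": [0.022,-0.277,0.03],"rotation": [0,0,0],"hand": -1},{"linear": [0.025,-0.312,0.05],"rotation": [0,0,0],"hand": -1},{"linear": [0.028,-0.34,0.08],"rotation": [0,0,0],"hand": -1},{"linear": [0.0286,-0.357,0.1],"rotation": [0,0,0],"hand": -1}]'

```text
time: 28.87
position: [0.4962, -0.2763, 0.1487]
tool_rot: [179.9, -0.1, 166.8]
wrist_force: [-0.0, 0.7, -1.5]
width: 0.0392
```

```bash
python3 - <<'E'
from deck import *
p,r,s=pose(); st(); delta([.4968,-.2715,.07],166.9)
d=save('wrist','w6.png',sc=1.5)
Rs=r*X180; o=p-Rs.apply([-.0034,0,.0097]); T=R.from_euler('z',166.9,degrees=True); c=np.array([.4935,-.2707,0])
print('tray rim corners',[np.round(1.5*wproj(d,c+T.apply([x,y,.014])),1).tolist() for x,y in((.037,-.067),(.037,.067))], 'inner',[np.round(1.5*wproj(d,c+T.apply([.029,y,.014])),1).tolist() for y in(-.059,.059)])
print('blade',[np.round(1.5*wproj(d,o+Rs.apply([.025,y,.004])),1).tolist() for y in (-.055,.055)])
E
```

```text
{'time': 28.8667, 'q': [-40.3825, 31.4482, 94.3502, 0.0015, 54.3307, -117.1375], 'position': [0.4962, -0.2763, 0.1487], 'tool_rot': [179.9401, -0.1143, 166.7543], 'wrist_force': [-0.0113, 0.687, -1.4764], 'width': 0.0392}
lin [0.0004, 0.0048, 0.0787] rot [0.001, -0.002, -0.003]
tray rim corners [[484.6, 214.6], [287.0, 214.7]] inner [[472.8, 226.0], [299.0, 226.1]]
blade [[515.2, 286.3], [242.9, 286.0]]
```

View pics/w6.png

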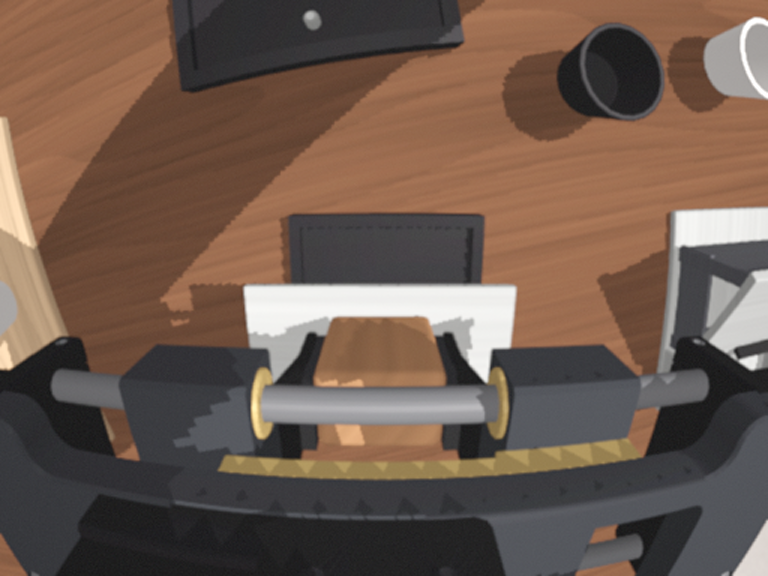

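The tray rim corners at (290,215) and (483,215) and the blade edge at row 285 from column 245 to 516 both agree with my model to about 0.5 mm. Going down to just above the pin.

Request:
arm_command --targets '[{"linear": [0,0.001,0.015],"rotation": [0,-0.002,-0.003],"hand": -1},{"linear": [0,0.003,0.03],"rotation": [0,-0.002,-0.003],"hand": -1},{"linear": [0,0.0048,0.045],"rotation": [0,-0.002,-0.003],"hand": -1},{"linear": [0,0.0048,0.06],"rotation": [0,-0.002,-0.003],"hand": -1},{"linear": [0,0.0048,0.075],"rotation": [0,-0.002,-0.003],"hand": -1},{"linear": [0,0.0048,0.09],"rotation": [0,-0.002,-0.003],"hand": -1},{"linear": [0,0.0048,0.1],"rotation": [0,-0.002,-0.003],"hand": -1},{"linear": [0,0.0048,0.106],"rotation": [0,-0.002,-0.003],"hand": -1},{"linear": [0,0.0048,0.108],"rotation": [0,-0.002,-0.003],"hand": -1},{"linear": [0,0.0048,0.108],"rotation": [0,-0.002,-0.003],"hand": -1}]'

```text
time: 29.75
position: [0.4949, -0.2723, 0.0365]
tool_rot: [179.8, -0.4, 166.9]
wrist_force: [-0.0, 0.4, -1.4]
width: 0.0398
```

```bash
python3 - <<'E'
from deck import *
st(); delta([.4968,-.2715,.0175],166.9)
d=snapshot('wrist'); g=d['pixels']; p,r,s=pose(); Rs=r*X180; o=p-Rs.apply([-.0034,0,.0097])
T=R.from_euler('z',166.9,degrees=True); c=np.array([.4935,-.2707,0])
print('rim pred',[np.round(wproj(d,c+T.apply([.037,y,.014])),1).tolist() for y in(-.067,.067)],'blade',[np.round(wproj(d,o+Rs.apply([.025,y,.004])),1).tolist() for y in (-.055,.055)])
cv2.imwrite('pics/w7.png',cv2.resize(g[110:260,130:380,::-1],None,fx=3,fy=3,interpolation=cv2.INTER_CUBIC))
E
```

```text
{'time': 29.75, 'q': [-40.1404, 41.5102, 98.1943, -0.0327, 40.6861, -116.9683], 'position': [0.4949, -0.2723, 0.0365], 'tool_rot': [179.8417, -0.3577, 166.8533], 'wrist_force': [-0.033, 0.393, -1.3853], 'width': 0.0398}
lin [-0.0017, 0.0012, 0.019] rot [0.003, -0.006, -0.001]
rim pred [[355.9, 168.5], [152.7, 168.6]] blade [[343.5, 191.5], [161.5, 191.3]]
```

View pics/w7.png

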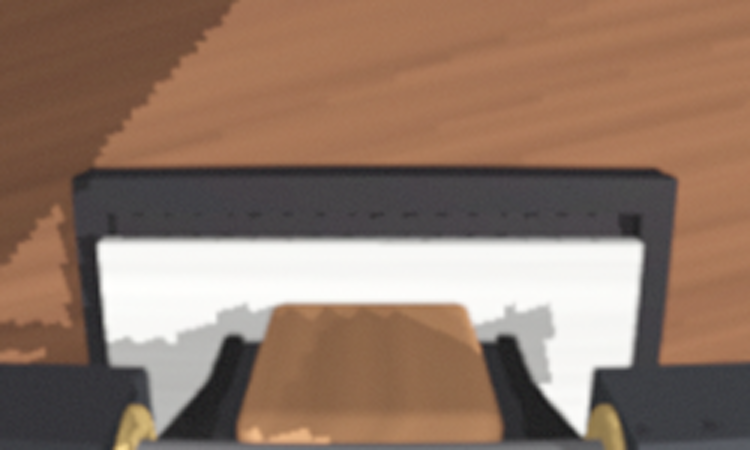

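The rim corners at (75,177) and (675,180) and the blade from (97,238) to (643,240) show the blade square over the tray. Making the last 1-2 mm correction, then easing onto the pin.

Request:
arm_command --targets '[{"linear": [-0.001,0.0006,0],"rotation": [0.003,-0.006,0],"hand": -1},{"linear": [-0.0017,0.0012,0],"rotation": [0.003,-0.006,0],"hand": -1},{"linear": [-0.0017,0.0012,0.002],"rotation": [0.003,-0.006,0],"hand": -1},{"linear": [-0.0017,0.0012,0.004],"rotation": [0.003,-0.006,0],"hand": -1},{"linear": [-0.0017,0.0012,0.006],"rotation": [0.003,-0.006,0],"hand": -1},{"linear": [-0.0017,0.0012,0.007],"rotation": [0.003,-0.006,0],"hand": -1},{"linear": [-0.0017,0.0012,0.008],"rotation": [0.003,-0.006,0],"hand": -1},{"linear": [-0.0017,0.0012,0.009],"rotation": [0.003,-0.006,0],"hand": -1},{"linear": [-0.0017,0.0012,0.01],"rotation": [0.003,-0.006,0],"hand": -1},{"linear": [-0.0017,0.0012,0.011],"rotation": [0.003,-0.006,0],"hand": -1}]'

```text
time: 30.63
position: [0.497, -0.2717, 0.026]
tool_rot: [-180.0, 0.0, 166.9]
wrist_force: [0.5, 0.4, -2.0]
width: 0.0399
```

```bash
python3 - <<'E'
from deck import *
st(); delta([.4968,-.2715,.0175],166.9)
E
```

```text
{'time': 30.6333, 'q': [-39.9518, 42.5046, 98.491, -0.0295, 38.944, -116.782], 'position': [0.497, -0.2717, 0.026], 'tool_rot': [-179.9562, 0.0455, 166.8531], 'wrist_force': [0.4977, 0.3564, -2.0188], 'width': 0.0399}
lin [0.0003, 0.0001, 0.0085] rot [-0.001, 0.001, -0.001]
```

Request:
arm_command --targets '[{"linear": [0,0,0.0008],"rotation": [0,0,0],"hand": -1},{"linear": [0,0,0.0016],"rotation": [0,0,0],"hand": -1},{"linear": [0,0,0.0024],"rotation": [0,0,0],"hand": -1},{"linear": [0,0,0.0032],"rotation": [0,0,0],"hand": -1},{"linear": [0,0,0.004],"rotation": [0,0,0],"hand": -1},{"linear": [0,0,0.0048],"rotation": [0,0,0],"hand": -1},{"linear": [0,0,0.0055],"rotation": [0,0,0],"hand": -1},{"linear": [0,0,0.006],"rotation": [0,0,0],"hand": -1},{"linear": [0,0,0.0065],"rotation": [0,0,0],"hand": -1},{"linear": [0,0,0.0065],"rotation": [0,0,0],"hand": -1}]'

```text
time: 31.47
position: [0.4968, -0.2715, 0.0194]
tool_rot: [-180.0, 0.0, 166.9]
wrist_force: [0.1, -0.2, -0.9]
width: 0.0397
```

Request:
arm_command --targets '[{"linear": [0,0,0.0004],"rotation": [0,0,0],"hand": -1},{"linear": [0,0,0.0008],"rotation": [0,0,0],"hand": -1},{"linear": [0,0,0.0012],"rotation": [0,0,0],"hand": -1},{"linear": [0,0,0.0016],"rotation": [0,0,0],"hand": -1},{"linear": [0,0,0.0018],"rotation": [0,0,0],"hand": -1},{"linear": [0,0,0.0018],"rotation": [0,0,0],"hand": -1},{"linear": [0,0,0.0018],"rotation": [0,0,0],"hand": -1},{"linear": [0,0,0.0018],"rotation": [0,0,0],"hand": -1},{"linear": [0,0,0.0018],"rotation": [0,0,0],"hand": -1},{"linear": [0,0,0.0018],"rotation": [0,0,0],"hand": -1}]'

```text
time: 32.3
position: [0.4968, -0.2715, 0.0177]
tool_rot: [-180.0, 0.0, 166.9]
wrist_force: [-1.6, 1.3, 1.6]
width: 0.0394
```

```bash
python3 - <<'E'
from deck import *
st()
E
```

```text
{'time': 32.3, 'q': [-39.9558, 43.3289, 98.624, -0.0358, 38.0241, -116.7803], 'position': [0.4968, -0.2715, 0.0177], 'tool_rot': [-179.9699, 0.0106, 166.8528], 'wrist_force': [-1.5919, 1.2612, 1.645], 'width': 0.0394}
```

It's down on the floor at the predicted height (TCP 17.7 mm) with light contact. Releasing, then lifting clear.

Request:
arm_command --targets '[{"linear": [0,0,0],"rotation": [0,0,0],"hand": 0.1},{"linear": [0,0,0],"rotation": [0,0,0],"hand": 0.3},{"linear": [0,0,0],"rotation": [0,0,0],"hand": 0.6},{"linear": [0,0,0],"rotation": [0,0,0],"hand": 0.6},{"linear": [0,0,0],"rotation": [0,0,0],"hand": 0.6},{"linear": [0,0,0],"rotation": [0,0,0],"hand": 0.6},{"linear": [0,0,-0.001],"rotation": [0,0,0],"hand": 0.6},{"linear": [0,0,-0.004],"rotation": [0,0,0],"hand": 0.6},{"linear": [0,0,-0.01],"rotation": [0,0,0],"hand": 0.6},{"linear": [0,0,-0.02],"rotation": [0,0,0],"hand": 0.6}]'

```text
time: 33.13
position: [0.4963, -0.2711, 0.0376]
tool_rot: [180.0, -0.1, 166.9]
wrist_force: [0.2, 0.5, -0.3]
width: 0.0693
```

Request:
arm_command --targets '[{"linear": [0,0,-0.02],"rotation": [0,0,0],"hand": 0.6},{"linear": [0,0,-0.04],"rotation": [0,0,0],"hand": 0.6},{"linear": [0,0,-0.07],"rotation": [0,0,0],"hand": 0.6},{"linear": [0,0,-0.1],"rotation": [0,0,0],"hand": 0.6},{"linear": [0,0,-0.13],"rotation": [0,0,0],"hand": 0.6},{"linear": [0,0,-0.16],"rotation": [0,0,0],"hand": 0.6},{"linear": [0,0,-0.19],"rotation": [0,0,0],"hand": 0.6},{"linear": [0,0,-0.22],"rotation": [0,0,0],"hand": 0.6},{"linear": [0,0,-0.24],"rotation": [0,0,0],"hand": 0.6},{"linear": [0,0,-0.24],"rotation": [0,0,0],"hand": 0.6}]'

```text
time: 33.97
position: [0.4988, -0.2729, 0.2841]
tool_rot: [-179.7, 0.5, 166.9]
wrist_force: [-0.2, -0.3, 0.6]
width: 0.0695
```

```bash
python3 - <<'E'
from deck import *
st()
d=snapshot('wrist')
for t in ['scraper','grip','plain_edge','tray']:
    print(t,[(np.round(x['xyz'],4).tolist(),round(x['score'],2)) for x in mark_of('wrist',t)][:3])
c=[0.4935,-.2707]; o=ortho(d,c,.012); hsv=cv2.cvtColor(o,cv2.COLOR_BGR2HSV)
m=cv2.morphologyEx(((hsv[...,1]<60)&(hsv[...,2]>100)).astype(np.uint8),cv2.MORPH_CLOSE,np.ones((61,61))); print(rect(m,c))
s=snapshot('side')['pixels'][:,:,::-1]; s=cv2.resize(s[130:210,240:340],(500,400),interpolation=cv2.INTER_CUBIC)
cv2.imwrite('pics/f.png',np.hstack([cv2.resize(o[60:340,20:380],(300,400)),s]))
E
```

```text
{'time': 33.9667, 'q': [-39.9311, 21.7596, 86.4526, -0.0239, 71.1828, -116.7914], 'position': [0.4988, -0.2729, 0.2841], 'tool_rot': [-179.707, 0.5299, 166.8692], 'wrist_force': [-0.2482, -0.2844, 0.6284], 'width': 0.0695}
scraper [([0.4923, -0.2717, 0.0063], 0.62)]
grip [([0.4927, -0.2712, 0.0445], 0.94)]
plain_edge [([0.4704, -0.2671, 0.0082], 0.65)]
tray [([0.2958, -0.2755, -0.0038], 0.62), ([0.6287, -0.1776, -0.0005], 0.6)]
(array([ 0.49172616, -0.2656368 ], dtype=float32), [np.float32(0.060299844), np.float32(0.123223014)], np.float32(167.00539))
```

View pics/f.png

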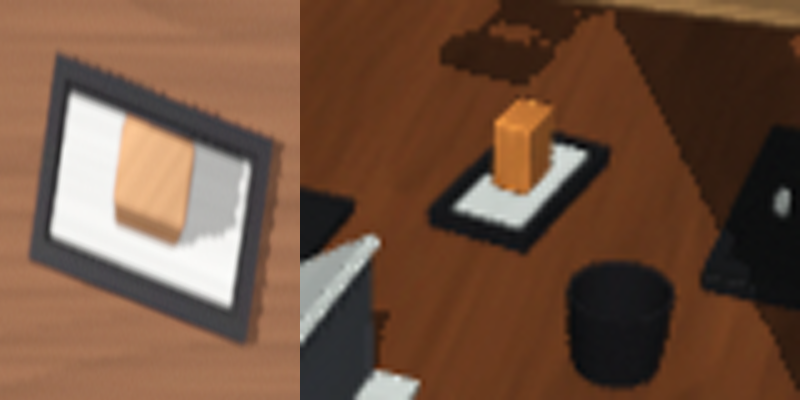

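The scraper lies flat and centred in the middle tray, with an even dark rim all round. The handle is upright in both views, and the network puts the grip at 44.5 mm (44 expected). The hand is clear, so I'm handing in.

```bash
python3 -c "
from plant import *
print(finish_job())"
```

```text
the job is handed in; nothing more can be done
None
```

I wiped both edges on the strip and laid the scraper in the middle-sized tray. The job was handed in at about 34 s of the 72 s; no verdict was reported.

- **Wiping:** I wiped the plain edge first, then turned the scraper 180° and wiped the notched edge. Each edge was drawn right to left, from deck y +35 to -39 mm. The contact force stayed around 4 to 5 N, which is about 7 to 8 mm of push against the 14 mm stop.
- **Placing:** The blade came to rest on the tray floor at the height I predicted, with only light contact, and the pin gave no resistance on the way down. After release the pictures show it flat and centred with an even rim, and the network puts the grip point at 44.5 mm (44 mm expected). The notch on the pin is hidden by the handle, so I infer that fit from the height and the centring.
- **Checks that disagreed:**
  - A rectangle fit of the blade after release was off: it gave 60 x 123 mm and a 5 mm shift. The fit probably also took in something outside the blade, so I discounted it.
  - The strip position felt with the two edges differed by about 1 mm.

I did not plan any contact with the cups or the other things. I did not compare their positions before and after.

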